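Roll-true a brass rod up to the scribed line

ROBOT

A 6-joint arm with a two-finger parallel gripper is mounted at the origin on the work surface; the furniture and walls round the work are solid. World frame = base frame: x ahead of the robot, y to its left, z up, the work surface at z = 0. Lengths are in mm, angles in rad, forces in N, time in s.
With the tool pointing down it reaches from about 300 to 775 mm from the base axis. Payload 14.6 kg.
Tool frame: the origin (TCP) lies on the centre line of the jaws, within the pads' length; the fingertips stand 19 mm ahead of it and the grasp point (between the pads) is the TCP (bot.tip_reach is the distance from the TCP to the fingertips, in mm); z points along the fingers, y is the line along which they close (so a half turn about z gives the same grasp; the last joint's range is limited). The gripper opens to 85 mm and grips with 20 to 120 N. Pads are 22 mm wide; open, the fingers measure 114 mm over their backs; the gripper's body (76 mm by 85 mm) begins 54 mm behind the grasp point. The pads swing forward as they close: fully open they stand 13 mm farther back than shut.
Start: joints at [1.172, 0.3, 1.521, -0, 1.321, -0.067], TCP at [179.157, 519.992, 222.581] pointing down, gripper open.
Joint ranges: [-3.03, 3.03], [-0.79, 2.21], [0.23, 2.52], [-1.04, 4.18], [0, 3.07], [-2.55, 2.55]. Speed limits (rad/s): [2.22, 2.22, 2.57, 3.14, 3.14, 3.14].

INTERFACE

Orientations are given as a unit quaternion [w, x, y, z].
In Python, from rig import bot gives the robot as it stands. Calls block until the motion is done:
- bot.move_to(position, orientation): joint-space move of the TCP to a pose.
- bot.servo_line(position, attitude=None, speed=150, until_force=None): straight line of the TCP; attitude=None keeps the orientation; speed is the mean speed in mm/s. With until_force (N) it stops when the force on the tool has changed by that much, and returns True; else False.
- bot.move_joints(angles): joint-space move.
- bot.move_gripper(opening, grip_force=None): finger opening in mm; grip_force is the grip in N (None keeps the last); returns when the fingers have stopped.
- bot.dwell(seconds).
- bot.ik(position, orientation): joint angles nearest the present ones, or None.
- bot.read_state(): the state.
- bot.read_camera(name): name is "side" or "top" or "wrist"; returns a dict with "image" (384x512x3 uint8, blue, green, red), "depth" (384x512 float32, mm along the optical axis (not along the pixel's ray), 0 where there is no reading), "fovy" (degrees; the focal length in pixels is half the picture's height over the tangent of half this angle, whatever the lens; pixels are square), "cx", "cy" (the principal point, pixels), "k1" (the pictures are not rectified: a ray, as slopes to the right and down, at radius r is drawn at 1 + k1 r^2 times it, then the intrinsics apply), "eye" and "attitude" of the camera in the world; the wrist camera has in their place "mount" (4x4, takes a point from camera to tool coordinates, whose origin is the TCP and whose axes are the flange's). Camera axes: x right, y down, z forward; pixel columns grow to the right and rows downward; lengths in mm; the calibration is good to about 2 mm. A picture is of the moment at which its call begins: read the wrist's pose just before it.
A pose or a line that the arm cannot do raises bot.MotionError and nothing moves.
- bot.finish_job(): hands the job in; it is judged then, once.
The state is a dict: "clock": time; "joint_positions": joint angles; "qvel": joint speeds; "effort": joint torques, N m; "ee_pos": TCP position; "tool_rot": TCP orientation; "ft_force": force on the tool from outside, world axes, zero at the start; "moment": the same for the moment, N m; "grip_width": finger opening in mm; "grip_force": force on a finger pad.
Only numpy, scipy, OpenCV 4.12 (cv2) and the standard library are available. Lean on these libraries where they do the work, as an engineer would, in place of code of your own. Each camera call takes 0.05 s, during which the arm holds its last target. There are 200 camera calls.

TASK

True the brass rod: take the cushioned wooden hand board from the black tray by its handle, lay it flat on the rod, push through the handle's free travel until it bears and, pressing down with a steady 10 to 12 N on the rod (over 17 N would mark the brass), roll the rod under it along the steel plate to the scribed line, stopping it squarely on the line. Keep that pressure on for the whole roll, never touch the rod with the fingers, then lay the board flat back in the tray and let go. Leave everything else where it is.

Things in the scene. Friction and masses are not known exactly. Their poses are not given: they have to be found in the camera images.
- plate: ground steel truing plate, 300 x 130 mm, fixed to the bench; origin at the middle of the plate, 18 mm below its top face; local x along its 300 mm side, z up. How far its top stands above the bench differs from start to start (13 to 18 mm)
- mark (a point): middle of the one thin dark scribed line across the plate's top face, 55 mm from the plate's middle towards its +x end, with a short cross tick at each end; on the top face; x points along the plate's 300 mm side, in the direction in which the rod has to roll, y along the line (the plate's top goes on for 95 mm past the line), z up
- rod: smooth brass rod, 24 mm in diameter, 90 mm long, about 0.25 kg; lies across the plate 65 to 100 mm short of the line (on its -x side), nearly parallel to it; origin in the rod's middle on its axis, local y along the axis. It rolls easily, with a little rolling resistance, and stays where it is left at rest. Under the pressed board it advances about half as far as the board does, and it can be read while it rolls
- board: wooden hand board, 160 x 70 x 12 mm, 0.2 kg in all, lying flat in the tray; origin at the middle of its underside, x along the 160 mm side, z up. A wooden handle bar stands across its middle on two steel pins with rubber cushions, and has free travel up and down them (see board_grip)
- board_grip (a point): 54 mm above the board's underside, inside its handle bar (18 mm thick along x, 80 mm along y, 48 mm high; axes as the board's). Pinch the bar across the 18 mm from above. Its foot starts 18 to 38 mm above the underside, unknown; pushed down it first slides on its pins with 2 N of drag till the foot is at 18 mm, and only then bears, sinking about 1 mm for each 8 N, 5 mm at most
- tray: shallow black tray, 225 x 125 mm outside, 13 mm high, fixed; inside 214 x 114 mm, its floor 4 mm above its origin, which is at the middle of the underside; x along the 225 mm side. The board starts in it and goes back into it, long side along long side
- flux_jar: bystander: small white screw jar, 51 mm across, 56 mm high; origin under its centre
- beeswax: bystander: round yellow cake of wax, 43 mm across, 21 mm high; origin under its centre
- charcoal: bystander: black block, 36 x 62 x 28 mm; origin under its centre
- copper: bystander: flat copper offcut, 42 x 64 x 9 mm; origin under its centre
- bench_block: bystander: square steel block, 65 x 65 x 20 mm; origin under its centre
- pliers: bystander: pliers with dark blue handles, 82 x 203 x 19 mm, lying; origin under their centre
Mind the look-alikes: they are no part of the job. There is more than one size of the rod; the one meant has the size given above.

How it is judged (in metres and radians):
On the way, in this order (a step that is already met when the one before it is completed fails the run):
1. the board is pressed on the rod (more than 7 N) before the rod has come within 55 mm of the line (contact force between board and rod above 7 N and x of rod in the frame of mark below -0.055 m and z of rod in the frame of mark below 0.016 m), for 0.2 s.
2. the rod rolls under the pressed board (more than 7 N) through the stretch from 50 to 20 mm short of the line (contact force between board and rod above 7 N and x of rod in the frame of mark between -0.05 and -0.02 m), for 0.2 s.
3. the rod is brought to within 5 mm of the line under the pressed board (more than 7 N) (contact force between board and rod above 7 N and x of rod in the frame of mark between -0.005 and 0.005 m), for 0.1 s.
At the end, for the whole second after the job is handed in: The rod lies still on the plate with its axis within 5 mm of the scribed line, parallel to it within 0.1 rad (6 degrees) and its middle within 25 mm of the line's middle; the board lies flat, right side up and still on the tray's floor, wholly inside the rim (x of rod in the frame of mark between -0.005 and 0.005 m and y of rod in the frame of mark between -0.025 and 0.025 m and z of rod in the frame of mark between 0.009 and 0.015 m and angle between the y axis of rod and the y axis of mark, either way round below 0.1 rad and linear speed of each of rod, board below 0.01 m/s and x of board in the frame of tray between -0.035 and 0.035 m and y of board in the frame of tray between -0.025 and 0.025 m and z of board in the frame of tray below 0.007 m and angle between board's own z axis and vertical below 0.05 rad); the robot touches nothing.
It fails at once if the board bears on the rod with more than 17 N (contact force between board and rod above 17 N).
It fails at once if the fingers touch the rod (contact force between the fingers and rod above 0.3 N).
It fails at once if a bystander is moved by more than 20 mm (distance of any of flux_jar, beeswax, charcoal, copper, bench_block, pliers from where it was at the start of the episode above 0.02 m).
It also fails if it takes over 67 s, if anything falls off the work surface, if the arm or the gripper's body presses on something with over 40 N, if the wrist force passes 120 N, or if a joint passes its speed limit or range.

## Working session

There is one attempt and no reset: what is moved stays moved. The work goes in short steps, each a Python script; the robot and the scene stay as the last script left them, time stands still between calls to the robot, and variables do not carry over. Pictures are saved under pics/ and viewed, at most 10 in all, crops included, and the job is handed in when it is done.

```bash
ls; mkdir -p pics; cat > h.py <<'E'
import numpy as np, cv2, pickle
from scipy.spatial.transform import Rotation as R
def rot(q): return R.from_quat([q[1],q[2],q[3],q[0]]).as_matrix()
def quat(M):
    q=R.from_matrix(M).as_quat(); return [q[3],q[0],q[1],q[2]]
def cam(bot,name):
    s=bot.read_state(); c=bot.read_camera(name)
    if 'mount' in c:
        T=np.eye(4);T[:3,:3]=rot(s['tool_rot']);T[:3,3]=s['ee_pos']; M=T@np.array(c['mount'])
        c['Rw'],c['e']=M[:3,:3],M[:3,3]
    else: c['Rw'],c['e']=rot(c['attitude']),np.array(c['eye'])
    c['f']=c['image'].shape[0]/2/np.tan(np.radians(c['fovy'])/2); return c
def rays(c,px):
    px=np.atleast_2d(np.array(px,float)); d=(px-[c['cx'],c['cy']])/c['f']; u=d.copy()
    for _ in range(20): u=d/(1+c['k1']*(u**2).sum(1,keepdims=True))
    return np.c_[u,np.ones(len(u))]
def onplane(c,px,z):
    d=rays(c,px)@c['Rw'].T; return c['e']+d*((z-c['e'][2])/d[:,2])[:,None]
def pts(c):
    h,w=c['depth'].shape; g=np.stack(np.meshgrid(np.arange(w),np.arange(h)),-1).reshape(-1,2)
    P=c['e']+(rays(c,g)*c['depth'].reshape(-1,1))@c['Rw'].T
    return P.reshape(h,w,3)
E
python3 - <<'E'
from h import *
from rig import bot
for n in('top','side'):
    c=cam(bot,n); pickle.dump(c,open(n+'.pkl','wb')); cv2.imwrite(f'pics/{n}.png',c['image'])
    print(n,c['e'],c['f'],c['k1'],(c['depth']>0).mean())
s=bot.read_state();print(s['clock'],s['ft_force'],s['tool_rot'])
E
```

```text
pics
top [ 385.83332101  -61.4207718  1382.32517628] 364.0173857753405 -0.011507411299845794 0.9961191813151041
side [ -78.34298354 -907.89576348  943.08347889] 474.78105650397225 -0.07440761123057517 0.9960479736328125
0.1 [-0.14976443 -1.04628581 -0.59236997] [-1.30571557e-04  1.65142345e-01  9.86269608e-01 -4.98685805e-04]
```

View pics/top.png

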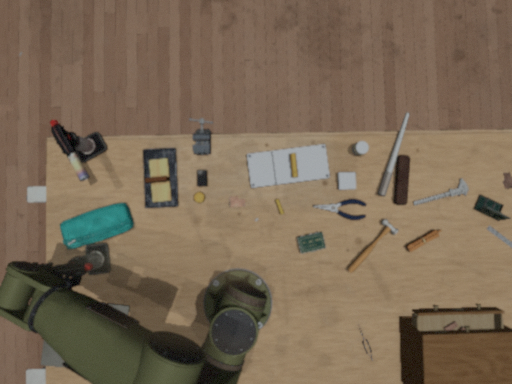

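View pics/side.png

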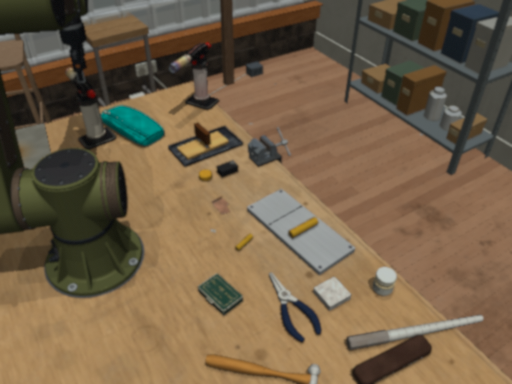

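Top view: the tray with the board is at about (160,178). The plate is at (288,165), with the scribed line near (274,168).

Rod candidates:
- The brass rod on the plate at (294,165), about 24 px ≈ 90 mm long. This is the one I choose, because its size matches and it lies about 80 mm short of the line.
- The smaller brass rod on the bench at (279,206), rejected.

The line splits the plate at its left, so the rod rolls to the left (+y). Board candidates are the one in the tray at (160,178), and the dark wooden block at (401,180), which isn't in a tray. I'll check with the wrist camera from near.

```bash
python3 - <<'E'
from h import *
c=pickle.load(open('top.pkl','rb'))
print('rod,line',onplane(c,[[294,165],[274,168]],20).round())
print('plate',onplane(c,[[247,153],[326,145],[329,178],[252,187]],15).round())
print('tray',onplane(c,[[144,149],[176,149],[178,206],[145,208]],10).round())
P=pts(c); print('handle z', P[150:205,150:170,2].max(), 'plate z',np.median(P[170:178,300:320,2]),'bench',np.median(P[215:230,300:320,2]))
from rig import bot
w=bot.read_camera('wrist'); print(np.round(w['mount'],3),w['fovy'],w['k1'])
im=c['image'][130:220,130:340]; cv2.imwrite('pics/crop.png',cv2.resize(im,None,fx=3.8,fy=3.8,interpolation=2))
E
```

```text
rod,line [[ 512. -223.   20.]
 [ 502. -148.   20.]]
plate [[ 561.  -47.   15.]
 [ 586. -347.   15.]
 [ 461. -355.   15.]
 [ 433.  -64.   15.]]
tray [[584. 342.  10.]
 [582. 221.  10.]
 [367. 216.  10.]
 [362. 339.  10.]]
handle z 1382.3251762766813 plate z 18.77535741925044 bench 0.39520834587335685
[[ 1.00000e-03 -9.66000e-01 -2.58000e-01  6.57980e+01]
 [ 1.00000e+00  1.00000e-03  1.00000e-03  4.52000e-01]
 [-0.00000e+00 -2.58000e-01  9.66000e-01 -1.50229e+02]
 [ 0.00000e+00  0.00000e+00  0.00000e+00  1.00000e+00]] 58.950706546295855 -0.09388698395322174
```

View pics/crop.png

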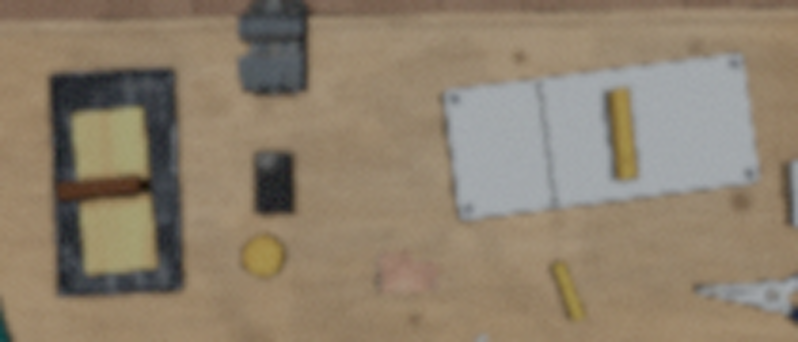

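The crop confirms it. The board in the black tray has its handle at crop (100,188). On the plate, the line is at crop x≈545 and the rod (22x92 px at ~1 mm/px) is at (622,135). The small rod at (567,290) is the decoy. Next, near looks with the wrist camera.

```bash
cat >> h.py <<'E'
def tq(th): # tool down, tool y (closing) at angle th
    c,s=np.cos(th),np.sin(th); return quat(np.array([[-s,c,0],[c,s,0],[0,0,-1]]).T.reshape(3,3)) 
def tx(th): return np.array([-np.sin(th),np.cos(th),0])
E
python3 - <<'E'
from h import *
from rig import bot
print(rot(tq(0.3)).round(2))
for n,p,th in(('wp',[510,-205],np.radians(-85)),('wt',[474,280],0.0)):
    t=np.array([*p,250.])+36*tx(th)
    bot.move_to(list(t),tq(th)); bot.dwell(0.3)
    c=cam(bot,'wrist'); pickle.dump(c,open(n+'.pkl','wb')); cv2.imwrite(f'pics/{n}.png',c['image'])
    s=bot.read_state(); print(n,s['clock'],s['ee_pos'],s['joint_positions'],s['ft_force'])
E
```

```text
[[-0.3   0.96  0.  ]
 [ 0.96  0.3   0.  ]
 [ 0.    0.   -1.  ]]
wp 3.35 [ 545.91933389 -201.72720346  250.02354613] [-4.16904925e-01  3.52937445e-01  1.38719059e+00  4.74439284e-05
  1.40142052e+00  1.06637774e+00] [ 0.37420751 -0.26058806  0.92741878]
wt 5.5917 [474.14001069 315.79963614 249.98683606] [5.23268627e-01 3.24850340e-01 1.42449559e+00 3.28495502e-05
 1.39227598e+00 5.23726668e-01] [ 0.58171473  0.67539881 -1.41256857]
```

View pics/wp.png

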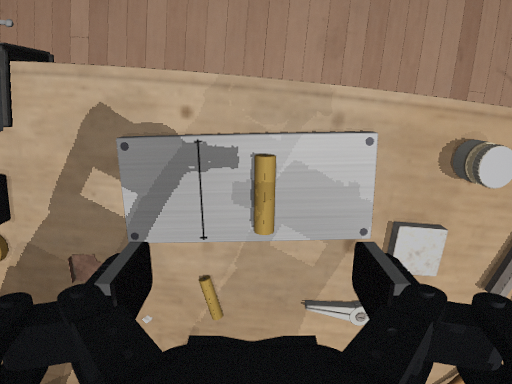

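View pics/wt.png

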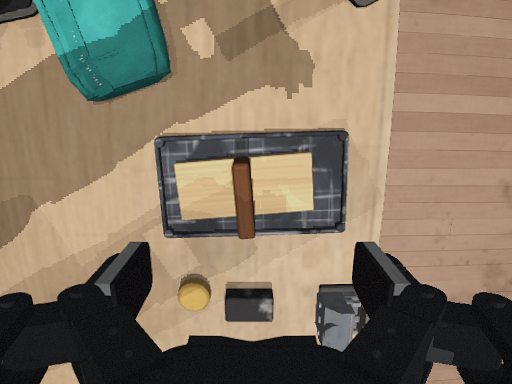

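Plate picture: line from (198,141) to (204,238), rod from (265,155) to (264,233). Tray picture: board from (176,163) to (313,213), with the handle top from (241,158) to (246,237).

```bash
python3 - <<'E'
from h import *
def brass(c,roi,lo=(12,90,40),hi=(32,255,255)):
    hsv=cv2.cvtColor(c['image'],cv2.COLOR_BGR2HSV); m=cv2.inRange(hsv,lo,hi); k=np.zeros_like(m); y0,y1,x0,x1=roi; k[y0:y1,x0:x1]=m[y0:y1,x0:x1]; return k
def rect(m,c,z):
    ct=max(cv2.findContours(m,0,1)[0],key=cv2.contourArea)[:,0]; 
    w=onplane(c,ct,z)[:,:2].astype(np.float32); return cv2.minAreaRect(w)
c=pickle.load(open('wp.pkl','rb')); P=pts(c)
zp=np.median(P[145:230,300:350,2]); print('ztop',zp,'bench',np.median(P[250:270,60:110,2]),[np.median(P[a:a+10,b:b+10,2]).round(1) for a,b in((145,140),(220,150),(145,340),(220,350))])
g=cv2.cvtColor(c['image'],cv2.COLOR_BGR2GRAY); px=[]
for y in range(146,234):
    r=g[y,190:214].astype(float); w=np.clip(np.median(r)-25-r,0,None)
    if w.sum()>15 and w.max()>30: px.append([190+(w*np.arange(24)).sum()/w.sum(),y])
L=onplane(c,px,zp); v=cv2.fitLine(L[:,:2].astype(np.float32),cv2.DIST_HUBER,0,.01,.01).ravel()
e=onplane(c,[[198,141],[204,238]],zp); print('n',len(px),'line',v,'ends',e, 'mid',e.mean(0))
m=brass(c,(140,245,245,290),(12,120,30)); print('rod',rect(m,c,zp+12),m.sum()/255,'depthtop',np.median(P[170:220,262:267,2]))
ys,xs=np.where(m>0); Q=P[ys,xs]; Q=Q[Q[:,2]>zp+8]; d=Q[:,:2]-Q[:,:2].mean(0); U=np.linalg.svd(d,full_matrices=0)[2]; print('rod pc',Q.mean(0),U[0])
# plate axis from contour by depth
t=pickle.load(open('wt.pkl','rb')); P=pts(t)
sub=np.zeros(P.shape[:2],bool); sub[125:245,150:355]=1
H=P[sub&(P[...,2]>45)]; zt=np.percentile(H[:,2],90); print('handle ztop',zt); H=H[H[:,2]>zt-3]; print('handle',cv2.minAreaRect(H[:,:2].astype(np.float32)),len(H))
B=P[sub&(abs(P[...,2]-16)<2.5)]; hsv=cv2.cvtColor(t['image'],cv2.COLOR_BGR2HSV)
mb=(sub&(hsv[...,1]>60)&(hsv[...,2]>120)&(P[...,2]>11)&(P[...,2]<30)); B=P[mb]; print('board z',np.median(B[:,2]),cv2.minAreaRect(B[:,:2].astype(np.float32)))
lo=P[:,:,2]; td=np.zeros_like(mb); td[128:240,152:352]=((hsv[128:240,152:352,1]<110)&(hsv[128:240,152:352,2]<120)); print('tray',cv2.minAreaRect(onplane(t,np.argwhere(cv2.morphologyEx(td.astype(np.uint8),cv2.MORPH_OPEN,np.ones((3,3))))[:,::-1],13)[:,:2].astype(np.float32)), 'floor',np.median(P[180:215,322:335,2]))
E
```

```text
ztop 16.78974948298432 bench -0.348807804317147 [np.float64(17.0), np.float64(16.8), np.float64(16.8), np.float64(16.8)]
n 88 line [ 9.9409860e-01  1.0848030e-01  5.0975717e+02 -1.4351045e+02] ends [[ 561.97597472 -138.46459401   16.78974948]
 [ 445.14671815 -151.36777139   16.78974948]] mid [ 503.56134644 -144.9161827    16.78974948]
rod ((508.57562255859375, -218.34945678710938), (94.2117691040039, 22.6204776763916), 4.184192180633545) 1569.0 depthtop 40.43014946327091
rod pc [ 513.01523214 -217.57161164   39.22474281] [-0.99619875 -0.08710937]
handle ztop 79.0057986961514
handle ((464.23394775390625, 313.57354736328125), (21.194847106933594, 135.34214782714844), 0.9770020842552185) 1295
board z 14.810618506821129 ((474.61102294921875, 282.3277893066406), (111.57093811035156, 228.885498046875), 89.3463363647461)
tray ((474.09893798828125, 285.7203674316406), (222.65345764160156, 125.02375030517578), 2.0638625621795654) floor 2.8838930588611333
```

```bash
python3 - <<'E'
from h import *
t=pickle.load(open('wt.pkl','rb')); P=pts(t); hsv=cv2.cvtColor(t['image'],cv2.COLOR_BGR2HSV)
def big(m):
    m=cv2.morphologyEx(m.astype(np.uint8)*255,cv2.MORPH_OPEN,np.ones((3,3))); n,l,s,_=cv2.connectedComponentsWithStats(m); i=1+s[1:,4].argmax(); return l==i,s[i]
sub=np.zeros(P.shape[:2],bool); sub[135:241,165:340]=1
hb,s1=big(sub&(hsv[...,1]>90)&(hsv[...,2]<130)); print('handle px',s1)
H=P[hb]; zt=np.percentile(H[:,2],90); H=H[abs(H[:,2]-zt)<2.5]; print(zt,cv2.minAreaRect(H[:,:2].astype(np.float32)),H.mean(0),len(H))
bm=sub&(hsv[...,2]>130)&(hsv[...,1]>50)&(hsv[...,0]<35); k=cv2.morphologyEx((bm|hb).astype(np.uint8),cv2.MORPH_OPEN,np.ones((3,3)))
ys,xs=np.where(bm&(k>0)); print(cv2.minAreaRect(onplane(t,np.c_[xs,ys],16)[:,:2].astype(np.float32)),xs.min(),xs.max(),ys.min(),ys.max())
print('board z',np.median(P[bm][:,2]))
E
```

```text
handle px [ 232  157   23   82 1475]
78.70904035048835 ((464.87164306640625, 284.8844909667969), (16.304752349853516, 78.23650360107422), 4.707693099975586) [464.78761105 286.37629959  77.80258271] 1167
((473.92730712890625, 271.318603515625), (106.99884796142578, 213.4923095703125), 89.99920654296875) 165 339 153 240
board z 14.679584217585216
```

```bash
cat >> h.py <<'E'
def ft(bot,n=12,dt=0.02):
    a=[]
    for _ in range(n): bot.dwell(dt); a.append(bot.read_state()['ft_force'])
    return np.mean(a,0)
G=np.array([464.8,285.0,57.0]); TH0=np.radians(4.7)
U=np.array([-.1085,.9941,0]); V=np.array([-.9941,-.1085,0]); MARK=np.array([503.6,-144.9,17.0]); TH1=np.arctan2(U[1],U[0])-np.pi
E
python3 - <<'E'
from h import *
from rig import bot
bot.move_to([G[0],G[1],130],tq(TH0))
bot.servo_line(list(G),speed=60); f0=ft(bot)
bot.move_gripper(5,100); s=bot.read_state(); print('grip',s['grip_width'],s['grip_force'],s['ee_pos'],f0,ft(bot))
bot.servo_line([G[0],G[1],77],speed=30)
bot.servo_line([G[0],G[1],190],speed=100)
p=MARK-111*U+2*V; p[2]=190
bot.move_to(list(p),tq(TH1)); bot.dwell(.3); fa=ft(bot,25); s=bot.read_state()
print('air',fa,s['ee_pos'],s['grip_width'],s['clock'])
np.save('fa.npy',fa)
for n in('wrist','side'):
    c=cam(bot,n); pickle.dump(c,open(n+'2.pkl','wb')); cv2.imwrite(f'pics/{n}2.png',c['image'])
a=cv2.imread('pics/wrist2.png'); b=cv2.imread('pics/side2.png')[100:292,150:406]; cv2.imwrite('pics/both2.png',np.hstack([cv2.resize(a,(400,300)),cv2.resize(b,(400,300))]))
E
```

```text
grip 14.972800994598408 100.37354350090027 [464.79365084 285.00743612  57.05230092] [-0.27494666 -0.02929645 -0.02319709] [-0.25586454 -0.32615774  0.71198296]
air [ 0.03910542  0.3397707  -1.82912648] [ 513.65584862 -255.46889647  190.01385504] 14.959098080022077 13.3417
```

View pics/both2.png

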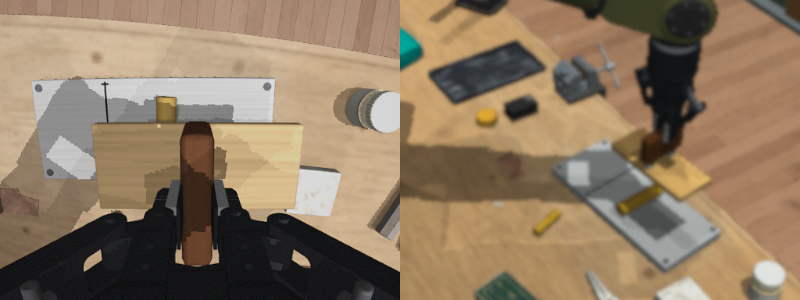

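The board is gripped square and level. The far rod end is visible past the board edge at left-panel (166,108), the line's top tick is at (104,83), and nothing else is disturbed. Next I press.

```bash
python3 - <<'E'
from h import *
from rig import bot
fa=np.load('fa.npy'); s=bot.read_state(); p=np.array(s['ee_pos'])
bot.servo_line([p[0],p[1],115],speed=80); bot.dwell(.2)
r=bot.servo_line([p[0],p[1],78],speed=10,until_force=5)
s=bot.read_state(); z=s['ee_pos'][2]; f=ft(bot)-fa; print(r,s['ee_pos'],f,s['clock'])
x,y=p[:2]
for i in range(14):
    if f[2]>9.8 or not r: break
    z-=min(.5,max(.1,(11-f[2])/8*.7)); bot.servo_line([x,y,z],speed=8); f=ft(bot,8)-fa; print(round(z,2),bot.read_state()['ee_pos'][2].round(2),f.round(2))
a=[]
for _ in range(20): bot.dwell(.02);a.append(bot.read_state()['ft_force'][2])
print('std',np.std(a),np.mean(a)-fa[2],bot.read_state()['clock'])
c=cam(bot,'wrist'); pickle.dump(c,open('w3.pkl','wb')); cv2.imwrite('pics/w3.png',c['image'])
E
```

```text
True [ 513.71101791 -255.53801036   85.13037946] [ 0.31116092 -0.12383933  6.48593802] 17.3333
84.74 84.9 [-0.32 -0.66  7.52]
84.43 84.7 [-0.49 -0.25  7.85]
84.16 84.55 [-0.78 -0.77  9.12]
83.99 84.42 [-0.79 -0.84  9.56]
83.87 84.33 [-0.79 -0.62  9.92]
std 0.5336033481371619 9.77653880908684 19.7833
```

View pics/w3.png

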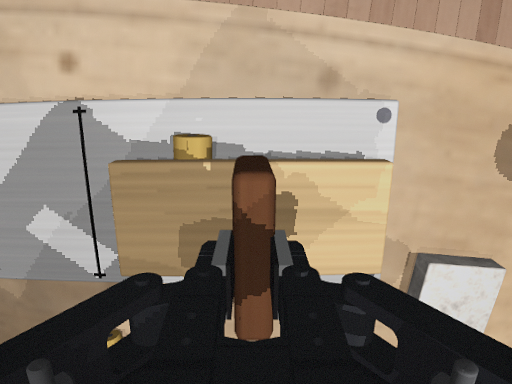

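Pressed at about 9.8 N. The rod's free end is at columns 173–211, rows 135–158, and the line top is at (80,110). The board is level. I'll start the roll with force trimming and rod tracking.

```bash
cat >> h.py <<'E'
ZP=17.0
def rodx(c,zp=ZP):
    hsv=cv2.cvtColor(c['image'],cv2.COLOR_BGR2HSV); m=cv2.inRange(hsv,(14,130,60),(32,255,255)); m[:138]=0; m[155:]=0
    n,l,s,_=cv2.connectedComponentsWithStats(m); i=1+s[1:,4].argmax(); q=[]
    for y in range(142,153):
        x=np.where(l[y]==i)[0]
        if len(x)>10: q.append([(x.min()+x.max())/2,y,len(x)])
    q=np.array(q); P=onplane(c,q[:,:2],zp+12); w=P.mean(0)-MARK
    return w@U,w@V,np.median(q[:,2]),np.median(q[:,0])
def roll(bot,p,d,fa,seg=8,speed=30,tgt=11,k=5.):
    n=max(1,int(np.ceil(d/seg-1e-6))); log=[]
    for _ in range(n):
        f=(ft(bot,6,.015)-fa); log.append(f[2].round(1))
        if f[2]>15: p=p+[0,0,.5]
        else: p=p-[0,0,np.clip((tgt-f[2])/k*.6,-.3,.3)]
        p=p+U*d/n; bot.servo_line(list(p),speed=speed)
    np.save('p.npy',p); return p,log
E
python3 - <<'E'
from h import *
from rig import bot
print(rodx(pickle.load(open('w3.pkl','rb'))))
fa=np.load('fa.npy'); s=MARK-111*U+2*V
p=np.array([s[0],s[1],83.65])
bot.servo_line(list(p),speed=8)
for k in range(2):
    p,log=roll(bot,p,16,fa); c=cam(bot,'wrist'); print(log,rodx(c),p[2],bot.read_state()['ee_pos'],bot.read_state()['clock'])
pickle.dump(c,open('w4.pkl','wb'))
E
```

```text
(np.float64(-74.38062999089469), np.float64(-35.972461073603924), np.float64(38.0), np.float64(192.5))
[np.float64(10.6), np.float64(11.2)] (np.float64(-65.93573029707935), np.float64(-36.320654072723705), np.float64(37.0), np.float64(205.0)) 83.62914132596984 [ 512.38199476 -239.63640191   84.36997983] 21.1667
[np.float64(11.0), np.float64(11.6)] (np.float64(-58.16497741499404), np.float64(-36.60103191466553), np.float64(37.0), np.float64(218.5)) 83.70369405873586 [ 510.95948161 -223.74041678   84.58132664] 22.25
```

```bash
python3 - <<'E'
from h import *
from rig import bot
fa=np.load('fa.npy'); p=np.load('p.npy')
for k in range(4):
    p,log=roll(bot,p,24,fa); c=cam(bot,'wrist'); r=rodx(c); print(log,r,p[2],bot.read_state()['clock'])
    if r[0]>-14: break
pickle.dump(c,open('w5.pkl','wb')); cv2.imwrite('pics/w5.png',c['image'])
E
```

```text
[np.float64(11.4), np.float64(11.3), np.float64(11.3)] (np.float64(-46.4844425379882), np.float64(-37.03546562885812), np.float64(37.0), np.float64(238.5)) 83.82088679355029 23.85
[np.float64(10.9), np.float64(11.1), np.float64(10.9)] (np.float64(-34.80370166675165), np.float64(-37.23838455180795), np.float64(37.0), np.float64(259.0)) 83.80832789838345 25.45
[np.float64(10.7), np.float64(10.6), np.float64(10.5)] (np.float64(-22.8231425152947), np.float64(-37.24506400802105), np.float64(38.0), np.float64(278.5)) 83.66858340607189 27.05
[np.float64(10.5), np.float64(10.3), np.float64(10.4)] (np.float64(-10.619859559375497), np.float64(-37.227463870524886), np.float64(39.0), np.float64(298.0)) 83.44559800608249 28.65
```

View pics/w5.png

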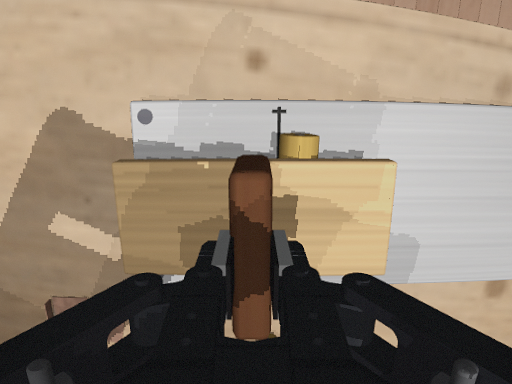

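The line is visible at column 279 (rows 108–157), with the rod end's centre at column 298, row 147. I'll measure the offset in this same picture, then do the last stretch.

```bash
cat >> h.py <<'E'
def linex(c,guess,zp=ZP):
    g=cv2.cvtColor(c['image'],cv2.COLOR_BGR2GRAY).astype(float); q=[]
    for y in range(115,130):
        r=g[y,guess-12:guess+13]; w=np.clip(np.median(r)-25-r,0,None)
        if w.max()>15: q.append([guess-12+(w*np.arange(25)).sum()/w.sum(),y])
    P=onplane(c,q,zp); return ((P-MARK)@U).mean(),len(q),np.mean(q,0)
E
python3 - <<'E'
from h import *
from rig import bot
fa=np.load('fa.npy'); p=np.load('p.npy')
c=pickle.load(open('w5.pkl','rb')); l=linex(c,279); r=rodx(c); print(l,r)
e=r[0]-l[0]+1.0   # centre of rod relative to the line
print('e',e)
if -14<e<-6:
    p,log=roll(bot,p,2*(-e)-3,fa,seg=6,speed=25); bot.dwell(.2)
    c=cam(bot,'wrist'); r=rodx(c); print(log,r,bot.read_state()['clock'])
    g=279+int(round((c['e']-pickle.load(open('w5.pkl','rb'))['e'])@U*1.28)); 
    try: print(g,linex(c,g))
    except Exception as x: print(x)
pickle.dump(c,open('w6.pkl','wb')); cv2.imwrite('pics/w6.png',cv2.resize(c['image'][90:180,200:400],(800,360)))
E
```

```text
(np.float64(0.6054945011039251), 15, array([278.56486306, 122.        ])) (np.float64(-10.619859559375497), np.float64(-37.227463870524886), np.float64(39.0), np.float64(298.0))
e -10.225354060479422
[np.float64(10.0), np.float64(10.1), np.float64(10.2)] (np.float64(-2.5245258003867015), np.float64(-37.2869495532072), np.float64(38.0), np.float64(313.5)) 30.35
301 (np.float64(0.6616872718972914), 15, array([305.98534061, 122.        ]))
```

View pics/w6.png

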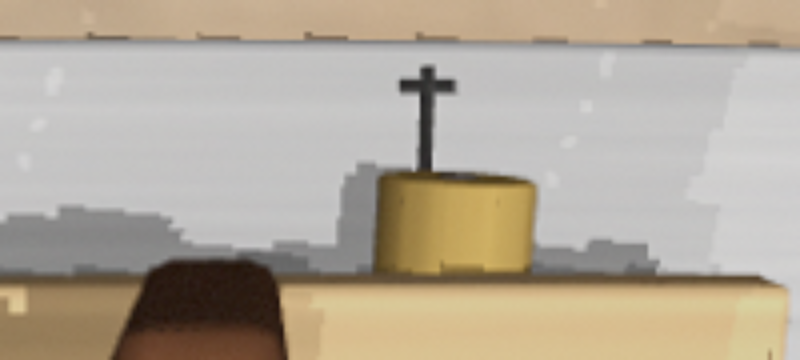

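The line is at crop column 427 and the rod end's centre at 457. The rod's middle is about 2.2 mm short, so I finish with a 4.4 mm board move, then lift straight off.

```bash
python3 - <<'E'
from h import *
from rig import bot
fa=np.load('fa.npy'); p=np.load('p.npy')
p,log=roll(bot,p,4.4,fa,seg=2.3,speed=12); bot.dwell(.3); f=ft(bot)-fa
c=cam(bot,'wrist'); print(log,f.round(2),(f@U).round(2),rodx(c)[0]-linex(c,311)[0],bot.read_state()['clock'])
bot.servo_line([p[0],p[1],p[2]+6],speed=10)
bot.servo_line([p[0],p[1],p[2]+30],speed=40)
bot.servo_line([p[0],p[1],200],speed=120)
back=-36*0; q=p-60*U; 
bot.move_to([q[0],q[1],230],tq(TH1)); bot.dwell(.2)
for n in('wrist','side'):
    c=cam(bot,n); pickle.dump(c,open(n+'7.pkl','wb')); cv2.imwrite(f'pics/{n}7.png',c['image'])
a=cv2.imread('pics/wrist7.png'); b=cv2.imread('pics/side7.png')[150:294,200:392]; cv2.imwrite('pics/both7.png',np.hstack([cv2.resize(a,(400,300)),cv2.resize(b,(400,300))]))
print(bot.read_state()['clock'])
E
```

```text
[np.float64(10.0), np.float64(9.6)] [ 4.65  0.69 10.43] 0.18 -0.8809604850129771 31.7667
34.8167
```

View pics/both7.png

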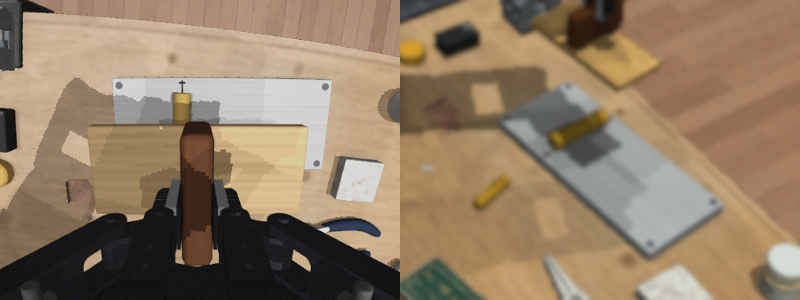

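The rod sits on the line (left panel: tick at column 182, rod at column 181), and the board was lifted cleanly. I'll lay the board back in the tray.

```bash
python3 - <<'E'
from h import *
from rig import bot
th=np.radians(3); x,y=472.,285.3
bot.move_to([x,y,190],tq(th)); bot.servo_line([x,y,85],speed=80); bot.dwell(.2); f0=ft(bot,20)
r=bot.servo_line([x,y,43],speed=12,until_force=3.3); f=ft(bot); print(r,bot.read_state()['ee_pos'],f0,f)
bot.move_gripper(60); bot.dwell(.2); z=bot.read_state()['ee_pos'][2]
bot.servo_line([x,y,z+90],speed=80)
def shot(n,p,t):
    q=np.array([*p,250.])+36*tx(t); bot.move_to(list(q),tq(t)); bot.dwell(.3); c=cam(bot,'wrist'); pickle.dump(c,open(n+'.pkl','wb')); cv2.imwrite(f'pics/{n}.png',c['image']); return c
a=shot('wt8',[474,280],0.); b=shot('wp8',[510,-160],TH1)
cv2.imwrite('pics/both8.png',np.hstack([cv2.resize(k['image'],(400,300)) for k in(a,b)])); print(bot.read_state()['clock'])
P=pts(a); print('board z',[np.median(P[i-3:i+4,j-3:j+4,2]).round(1) for i,j in((175,200),(205,200),(175,285),(200,285))])
hsv=cv2.cvtColor(b['image'],cv2.COLOR_BGR2HSV); m=cv2.inRange(hsv,(12,120,30),(32,255,255)); n,l,s,ce=cv2.connectedComponentsWithStats(m)
for i in range(1,n):
    if s[i,4]>900:
        w=onplane(b,cv2.findContours((l==i).astype(np.uint8),0,1)[0][0][:,0],ZP+12); R_=cv2.minAreaRect(w[:,:2].astype(np.float32)); d=np.array([*R_[0],0])-MARK; print(R_,d@U,d@V,s[i])
E
```

```text
True [472.05722048 285.28358661  47.60733112] [-0.0227188  -0.13616466 -2.09563729] [1.12615769 0.3578365  4.60545998]
46.325
board z [np.float64(14.6), np.float64(15.1), np.float64(14.8), np.float64(15.0)]
((502.1894836425781, -143.845947265625), (94.6058578491211, 22.66618537902832), 5.245264053344727) 1.2008748480224691 1.2878295892334204 [ 228  157   21   81 1572]
```

View pics/both8.png

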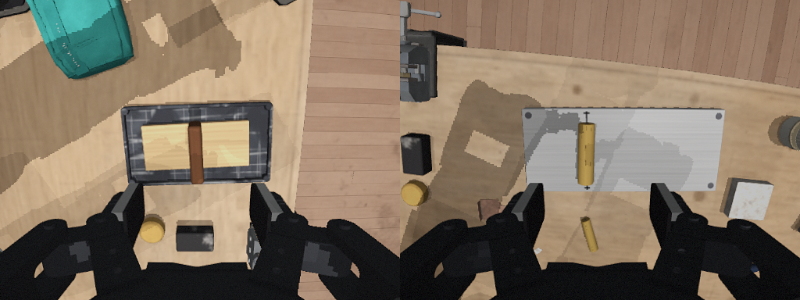

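The board lies flat in the tray (left panel, at about (195,145)), and the rod sits on the line between both ticks (right panel, (586,118) and (587,188)), about 1 mm and 1° off. The robot touches nothing, so I'm handing in.

```bash
python3 -c "
from rig import bot
print(bot.finish_job())"
```

```text
the job is handed in; nothing more can be done
None
```

The job is handed in; no verdict came back. By my last pictures the rod, rolled under roughly 10–11.5 N (a few readings of 9.6–10 N near the end), lies about 1 mm and 1° off the line, and the board is flat in the tray and released.

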